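# Reset the glue-gun charger

## Task

The glue-gun charger has tripped and its reset key sits at the bottom of the round well in its top, under a wooden slice that someone left there. With the fingertips, push the slice flat along the charger's top until the whole well is open, leaving it lying on the charger without lifting or tipping it, then reach into the round well and press the reset key all the way down for a moment, and let it come back up. Leave the square key of the other charger and the other things on the table alone.

Things in the scene. Friction and masses are not known exactly. Their poses are not given: they have to be found in the camera images.
- charger: The tripped charger: a fixed grey box, 160 mm (its x) by 220 mm (its y), flat top 60 mm above the table; origin at the centre of its underside, z up. In its top is the round well, centred at x 0, y -50 mm. A low fixed black block (24 by 34 mm, 4 mm proud) stands on the top at x 0, y +96 mm; the top is otherwise plain. It is the box with the wooden slice on it.
- well (a point): Centre of the mouth of the round well, level with the charger's top. The well is 48 mm across and vertical. In its middle stands the round black reset key, 32 mm across, whose top lies 26 mm below the mouth. A shut gripper fits in if its fingers together are no wider than about 40 mm across the corners.
- reset_key (a joint): Travel of the reset key: 0 up, 0.005 m fully down; springs back. About 0.7 N starts it, 4.2 N holds it fully down.
- slice: Loose round slice of wood, 80 mm across, 16 mm thick, about 60 g, lying flat on the charger's top over the round well (its centre up to 14 mm off the well's); origin at the centre of its underside, z up. It slides with light friction.
- twin: The other charger: a fixed grey box of the same size (160 by 220 by 60 mm, origin at the centre of its underside), with a square open well 44 mm wide at x 0, y -50 mm, and a candle on top. The two chargers may stand either way round, one left and one right of the robot's middle line. Leave alone.
- square_key (a joint): Travel of the square key in the other charger's well: 0 up, 0.005 m down. Must not be pressed.
- candle_mid: A loose wine-red pillar candle, 50 mm across, 70 mm tall, upright; origin at the centre of its underside. Bystander, leave alone: stands on the table between the two chargers.
- candle_twin: A loose wine-red pillar candle, 50 mm across, 70 mm tall, upright; origin at the centre of its underside. Bystander, leave alone: stands on top of the other charger.
- candle_far: A loose wine-red pillar candle, 50 mm across, 70 mm tall, upright; origin at the centre of its underside. Bystander, leave alone: stands on the table beyond the chargers.
- mug: Loose white mug, 80 mm across, 90 mm tall, beyond the chargers; origin at the centre of its underside. Bystander, leave alone.
- tape: Loose brown roll of tape lying flat between the chargers, nearer the robot, 90 mm across, 24 mm high; origin at the centre of its underside. Bystander, leave alone.
- shears: Loose pruning shears with orange handles lying flat left of the chargers, about 175 mm long, 20 mm high; origin under the middle, x towards the blades. Bystander, leave alone.
- glue_gun: Loose cordless green glue gun lying on its side beyond the chargers, about 175 by 155 mm, 48 mm high; origin under the middle of its barrel, x towards the nozzle. Bystander, leave alone.

How it is judged:
By the outcome, as a careful person would: the job done as asked, in the order asked, and still so for the second after the job is handed in, with the robot touching nothing.
It also fails if it takes over 42 s, if anything falls off the work surface, if the arm or the gripper's body presses on something with over 40 N, if the wrist force passes 120 N, or if a joint passes its speed limit or range.

## Robot

A 6-joint arm with a two-finger parallel gripper is mounted at the origin on the work surface. World frame = base frame: x ahead of the robot, y to its left, z up, the work surface at z = 0. Lengths are in m, angles in rad, forces in N, time in s.
With the tool pointing down it reaches from about 0.375 to 0.9 m from the base axis. Payload 3.1 kg.
Tool frame: the origin (TCP) lies at the very end of the fingers, on their centre line; the grasp point (between the pads) lies 19 mm behind it; z points along the fingers, y is the line along which they close (so a half turn about z gives the same grasp; the last joint's range is limited). The gripper opens to 87 mm and grips with 3 to 60 N. Pads are 19 mm wide; open, the fingers measure 117 mm over their backs; the gripper's body (75 mm by 190 mm) begins 51 mm behind the grasp point.
Start: joints at [1.091, 0.527, 1.433, -0, 1.181, -0.178], TCP at [0.185, 0.597, 0.223] pointing down, gripper open.
Joint ranges: [-3.08, 3.08], [-0.75, 2.2], [0.22, 2.44], [-1.43, 4.57], [0, 2.65], [-2.85, 2.85]. Speed limits (rad/s): [2.79, 2.79, 3.14, 3.14, 3.14, 3.14].

## Interface

Orientations are given as a unit quaternion [x, y, z, w].
In Python, from rig import robot gives the robot as it stands. The module is installed in compiled form; this text tells all that it offers.
- The arm moves only by the tool servo_tool, never from a script. Its argument "rows" is one flat list of numbers, 5 for each row, row after row: the closure, from -1 (fully open) to 1 (shut), so that 0 is half open, then the shift along the tool's x, y, z in m, then the turn about the tool's z in degrees. A call has 1 to 5 rows; each row shifts and turns the commanded pose from where the row before left it, along the tool's axes as they then stand; what a row does not reach is not made up. A row lasts 1/12 s, in which the tool goes at most 41.7 mm and 7.16 degrees, less where a joint would pass 70% of its speed; a pose out of reach is approached as far as the arm can. A call with a gripper value outside its range is refused whole. The fingers move at their own pace and stop on an object; "newtons" is the grip in N (left out, the last holds). Time passes only in rows, so rows that do not move let the fingers close. It gives the time, the measured TCP pose, the force, the opening and the grip force at its end, in the units of the state.
- robot.get_obs(): the state, without advancing time (a new reading comes with each control period).
- robot.camera(name): name is "scene" or "side" or "wrist"; returns a dict with "pixels" (384x512x3 uint8, red, green, blue), "intrinsics" (3x3 intrinsics, pixels), "dist" ([k1, k2, p1, p2, k3] as OpenCV has them; the pictures are not rectified), "rvec" (rotation vector, rad) and "tvec" (3), from world to camera coordinates, as OpenCV has them; the wrist camera has in their place "mount" (4x4, takes a point from camera to tool coordinates, whose origin is the TCP and whose axes are the flange's). Camera axes: x right, y down, z forward; pixel columns grow to the right and rows downward; lengths in m; the calibration is good to about 2 mm. A picture is of the moment at which its call begins: read the wrist's pose just before it. There is no depth.
- robot.hand_in(): hands the job in; it is judged then, once.
Trained networks look in a picture, given as the dict that the camera call returned (one of the last four; its "shot" number tells which), for a name from the list of things; names that differ only in an ending like _2 or _b are one class to them, and where a whole thing is asked for, a point or a joint stands for the part that bears it (a point fixed in the world has none). Each returns a list of dicts, best first, with "score" (0 to 1); they miss things now and then, are a little off and sometimes report something else, mostly with a low value. They report only what shows in the picture. A call takes as long as a camera call.
- robot.spot_in(picture, query): "at" ([x, y, z] in m, in world coordinates, good to about 4 mm: the middle of the surface that is visible of it).
- robot.outline_of(picture, query): "region" (384x512 bool, what is visible of it).
- robot.place_of(picture, query): "at" ([x, y, z] in m, in world coordinates, good to about 4 mm: a listed point, or the origin of a listed thing).
The state is a dict: "time": time; "q": joint angles; "joint_velocities": joint speeds; "joint_torque": joint torques, N m; "position": TCP position; "tool_rot": TCP orientation; "ft_force": force on the tool from outside, world axes, zero at the start; "moment": the same for the moment, N m; "grip_width": finger opening in m; "grip_force": force on a finger pad.
Only numpy, scipy, OpenCV 4.12 (cv2) and the standard library are available. Lean on these libraries where they do the work, as an engineer would, in place of code of your own. Each camera call takes 0.05 s, during which the arm holds its last target. There are 200 camera calls.

## Working session

There is one attempt and no reset: what is moved stays moved. The work goes in short steps, Python scripts to look and compute and a tool call to move; the robot and the scene stay as the last step left them, time stands still between calls to the robot, and variables do not carry over. Pictures are saved under pics/ and viewed, at most 10 in all, crops included, and the job is handed in when it is done.

Besides the shell and the picture viewer there is one more tool, called after "Request:" as name(argument=value, ...) on one line, values as JSON. servo_tool: Moves the arm, as the interface text tells. Its arguments: {"type":"object","properties":{"rows":{"type":"array","items":{"type":"number"}},"newtons":{"type":"number"}},"required":["rows"]}

```bash
mkdir -p pics
cat > h.py <<'E'
from rig import robot
import cv2, numpy as np
from scipy.spatial.transform import Rotation as R
def save(c,n): cv2.imwrite(f'pics/{n}.png',c['pixels'][:,:,::-1])
def pix(c,P):
    return cv2.projectPoints(np.float64(P).reshape(-1,3),c['rvec'],c['tvec'],c['intrinsics'],c['dist'])[0].reshape(-1,2)
def ray(c,uv,z):
    n=cv2.undistortPoints(np.float64(uv).reshape(-1,1,2),c['intrinsics'],c['dist']).reshape(-1,2)
    Rm=cv2.Rodrigues(c['rvec'])[0]; o=-Rm.T@c['tvec'].ravel()
    d=np.c_[n,np.ones(len(n))]@Rm
    return o+d*((z-o[2])/d[:,2])[:,None]
E
python3 - <<'E'
from h import *
o=robot.get_obs();print(o['time'],o['position'],o['tool_rot'],R.from_quat(o['tool_rot']).as_matrix().round(3))
for n in('scene','side'):
    c=robot.camera(n);save(c,n+'0')
    for q in('charger','slice','twin','candle_mid','tape','shears','well'):
        for d in robot.place_of(c,q)[:3]:print(n,q,round(d['score'],2),np.round(d['at'],3))
E
```

```text
0.0 [0.18482123 0.59628839 0.22157472] [ 1.49846510e-01  9.88708690e-01 -1.01924917e-03 -3.33787036e-04] [[-0.955  0.296 -0.001]
 [ 0.296  0.955 -0.002]
 [ 0.    -0.002 -1.   ]]
scene charger 0.87 [ 0.508 -0.222 -0.002]
scene slice 0.88 [ 0.49  -0.268  0.06 ]
scene twin 0.6 [0.512 0.229 0.004]
scene candle_mid 0.92 [0.573 0.004 0.   ]
scene candle_mid 0.71 [ 0.395  0.009 -0.001]
scene tape 0.79 [0.396 0.009 0.   ]
scene shears 0.73 [0.573 0.432 0.   ]
scene shears 0.34 [0.572 0.003 0.   ]
scene shears 0.31 [ 0.755  0.24  -0.003]
scene well 0.84 [ 0.496 -0.269  0.058]
side charger 0.58 [ 0.511 -0.22  -0.001]
side charger 0.58 [ 0.397  0.006 -0.003]
side slice 0.74 [ 0.488 -0.265  0.063]
side twin 0.61 [0.514 0.226 0.004]
side candle_mid 0.91 [ 0.57   0.001 -0.004]
side tape 0.74 [ 0.395  0.011 -0.001]
side shears 0.86 [0.573 0.441 0.   ]
```

View pics/scene0.png

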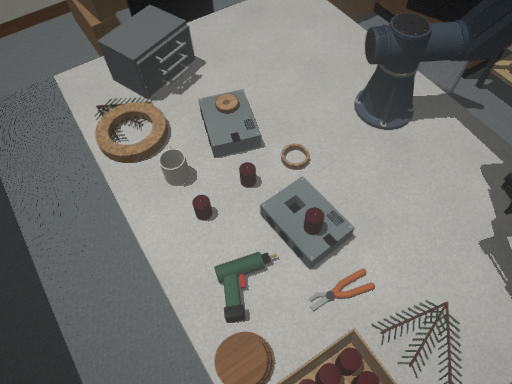

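View pics/side0.png

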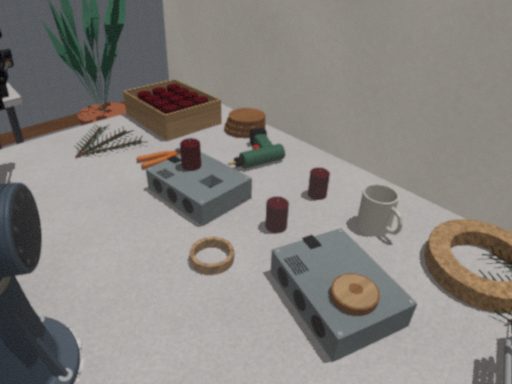

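The scene picture shows the slice on the charger at about (228,102), with its black block at (236,137). The other charger, at about (305,218), carries a candle. In the side picture the slice is at (355,293) and the block at (312,241). So the charger's +y points roughly along world +y. I'll approach it now.

Request:
servo_tool(rows=[0,-0.029,-0.022,0,0,0,-0.029,-0.022,0,0,0,-0.029,-0.022,0,0,0,-0.029,-0.022,0,0,0,-0.029,-0.022,0,0])

```text
time: 1.22
position: [0.2917, 0.4476, 0.2227]
tool_rot: [0.149, 0.989, 0.0, 0.0]
ft_force: [-0.1, -0.5, -0.2]
grip_width: 0.0618
grip_force: 0.0
```

Request:
servo_tool(rows=[0,-0.029,-0.022,0,0,0,-0.029,-0.022,0,0,0,-0.029,-0.022,0,0,0,-0.029,-0.022,0,0,0,-0.029,-0.022,0,0])

```text
time: 1.63
position: [0.3978, 0.2994, 0.2228]
tool_rot: [0.15, 0.989, 0.0, 0.0]
ft_force: [0.3, 0.8, -0.2]
grip_width: 0.0438
grip_force: 0.0
```

Request:
servo_tool(rows=[0,-0.029,-0.022,0,0,0,-0.029,-0.022,0,0,0,-0.029,-0.022,0,0,0,-0.029,-0.022,0,0,0,-0.029,-0.022,0,0])

```text
time: 2.05
position: [0.5038, 0.1512, 0.2228]
tool_rot: [0.15, 0.989, 0.0, 0.0]
ft_force: [0.1, 0.7, -0.9]
grip_width: 0.0436
grip_force: 0.0
```

```bash
cat >> h.py <<'E'
def plan(target,turn=0,n=1):
    """rows needed (tool axes) to reach target in n rows with total turn (deg) spread evenly"""
    o=robot.get_obs();p=o['position'];Rm=R.from_quat(o['tool_rot']);d=(np.array(target)-p)/n
    return [np.r_[(Rm*R.from_euler('z',turn/n*i,degrees=True)).inv().apply(d),turn/n].round(4) for i in range(n)]
E
python3 - <<'E'
from h import *
o=robot.get_obs();print(o['time'],o['position'],o['q'])
for r in plan([0.5,-0.25,0.25],87,13):print(r.tolist())
E
```

```text
2.05 [0.50375831 0.15120799 0.22279293] [ 7.88851432e-02  3.94185117e-01  1.67982742e+00  1.49208700e-04
  1.06704518e+00 -1.19087197e+00]
[-0.0089, -0.0296, -0.0021, 6.6923]
[-0.0123, -0.0283, -0.0021, 6.6923]
[-0.0155, -0.0267, -0.0021, 6.6923]
[-0.0185, -0.0247, -0.0021, 6.6923]
[-0.0212, -0.0224, -0.0021, 6.6923]
[-0.0237, -0.0198, -0.0021, 6.6923]
[-0.0258, -0.0169, -0.0021, 6.6923]
[-0.0276, -0.0137, -0.0021, 6.6923]
[-0.029, -0.0104, -0.0021, 6.6923]
[-0.0301, -0.007, -0.0021, 6.6923]
[-0.0307, -0.0034, -0.0021, 6.6923]
[-0.0309, 0.0002, -0.0021, 6.6923]
[-0.0306, 0.0038, -0.0021, 6.6923]
```

Request:
servo_tool(rows=[0,-0.009,-0.03,-0.002,6.7,0,-0.012,-0.028,-0.002,6.7,0,-0.0155,-0.027,-0.002,6.7,0,-0.0185,-0.025,-0.002,6.7,0,-0.021,-0.022,-0.002,6.7])

```text
time: 2.47
position: [0.5009, -0.0031, 0.2328]
tool_rot: [0.431, 0.902, 0.0, 0.0]
ft_force: [-0.4, -0.1, 0.3]
grip_width: 0.0435
grip_force: 0.0
```

Request:
servo_tool(rows=[0,-0.024,-0.02,-0.002,6.7,0,-0.026,-0.017,-0.002,6.7,0,-0.0275,-0.014,-0.002,6.7,0,-0.029,-0.01,-0.002,6.7,0,-0.03,-0.007,-0.002,6.7])

```text
time: 2.88
position: [0.4994, -0.1578, 0.2429]
tool_rot: [0.673, 0.74, 0.0, 0.0]
ft_force: [-0.2, 0.6, 0.3]
grip_width: 0.0433
grip_force: 0.0
```

Request:
servo_tool(rows=[0,-0.031,-0.003,-0.002,6.7,0,-0.031,0,-0.002,6.7,0,-0.031,0.004,-0.002,6.7,0,0,0,0,0])

```text
time: 3.22
position: [0.5001, -0.2561, 0.2493]
tool_rot: [0.792, 0.61, -0.0, 0.003]
ft_force: [0.2, -0.2, -0.2]
grip_width: 0.0432
grip_force: 0.0
```

```bash
cat >> h.py <<'E'
def wrist(n=None):
    o=robot.get_obs();c=robot.camera('wrist')
    T=np.eye(4);T[:3,:3]=R.from_quat(o['tool_rot']).as_matrix();T[:3,3]=o['position']
    W=np.linalg.inv(T@c['mount'])
    c2=dict(c);c2['rvec']=cv2.Rodrigues(W[:3,:3])[0];c2['tvec']=W[:3,3]
    if n:save(c,n)
    return c,c2,o
E
python3 - <<'E'
from h import *
c,c2,o=wrist('w1');print(o['time'],o['position'],R.from_quat(o['tool_rot']).as_matrix().round(3).tolist(),c['mount'].round(3).tolist())
for q in('charger','slice','well'):
    for d in robot.place_of(c,q)[:2]:print(q,round(d['score'],2),np.round(d['at'],3))
m=robot.outline_of(c,'slice')[0]['region'];ys,xs=np.nonzero(m)
hull=cv2.findContours(m.astype('uint8'),0,1)[0];h=max(hull,key=len).reshape(-1,2)
P=ray(c2,h,0.076)[:,:2];print('slice circ',cv2.minEnclosingCircle(P.astype('f')),'px',xs.mean(),ys.mean())
m=robot.outline_of(c,'charger')[0]['region'];print('charger mask rows/cols',[ (a.min(),a.max()) for a in np.nonzero(m)])
E
```

```text
3.2167 [ 0.50009715 -0.25611446  0.24933116] [[0.255, 0.967, 0.003], [0.967, -0.255, -0.005], [-0.004, 0.005, -1.0]] [[-0.001, -0.969, -0.246, 0.067], [1.0, -0.001, -0.001, 0.001], [0.0, -0.246, 0.969, -0.162], [0.0, 0.0, 0.0, 1.0]]
charger 0.62 [ 0.51  -0.22  -0.003]
slice 0.89 [ 0.484 -0.266  0.059]
slice circ ((0.4860708713531494, -0.2673659324645996), 0.040452830493450165) px 244.5593448507965 182.6955351133049
charger mask rows/cols [(np.int64(18), np.int64(232)), (np.int64(177), np.int64(338))]
```

View pics/w1.png

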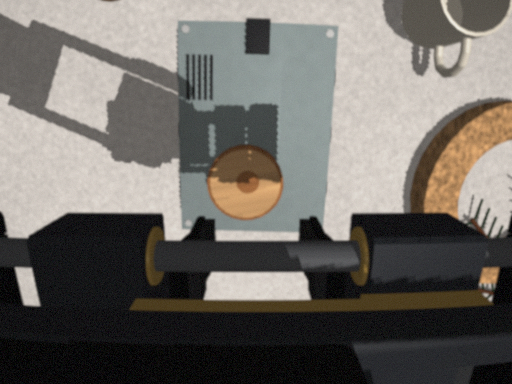

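The wrist view shows the charger's top face with corners near (178,20), (338,26), (327,232) and (180,229). The block is at (257,36) and the slice at (245,182). Next I'll fit the charger's pose from those corners.

Run:
```python
from h import *
c,c2,o=wrist()
P=ray(c2,[[178,20],[338,26],[327,232],[180,229]],0.06)[:,:2];print(P.round(4).tolist())
L=np.array([[-.08,.11],[.08,.11],[.08,-.11],[-.08,-.11]])
M=(P-P.mean(0)).T@L;U,S,V=np.linalg.svd(M);Rm=U@V;t=P.mean(0)
print('yaw',np.degrees(np.arctan2(Rm[1,0],Rm[0,0])),'centre',t,'resid',(P-(L@Rm.T+t)).round(4).tolist())
B=ray(c2,[[257,18],[258,54]],0.064)[:,:2];print('block local',((B-t)@Rm).round(4).tolist())
s=np.array([.486,-.267]);print('slice local',(s-t)@Rm,'well',Rm@[0,-.05]+t,'tool x ang',np.degrees(np.arctan2(.967,.255)))
```

```text
[[0.4603, -0.0836], [0.6129, -0.1283], [0.558, -0.3388], [0.3978, -0.2944]]
yaw -15.685880063419097 centre [ 0.5072633  -0.21127239] resid [[0.0003, 0.0002], [-0.0011, -0.0013], [0.0035, 0.0], [-0.0027, 0.0011]]
block local [[-0.0014, 0.1121], [0.0005, 0.0781]]
slice local [-0.00540473 -0.05940104] well [ 0.49374514 -0.25941031] tool x ang 75.22727604048069
```

Request:
servo_tool(rows=[0,-0.036,-0.0055,0,0.4,0,-0.036,-0.0055,0,0.4,0,0,0,0.04,0,0,0,0,0.04,0,0,0,0,0.04,0])

```text
time: 3.98
position: [0.4709, -0.3168, 0.1284]
tool_rot: [0.794, 0.608, 0.0, 0.002]
ft_force: [0.2, -0.5, -0.8]
grip_width: 0.0436
grip_force: 0.0
```

Request:
servo_tool(rows=[0,0,0,0.035,0,0,0,0,0.015,0,0,0,0,0.008,0,0,0,0,0.004,0,0,0,0,0,0])

```text
time: 4.4
position: [0.4708, -0.3162, 0.0665]
tool_rot: [0.794, 0.608, 0.0, 0.0]
ft_force: [-0.2, 0.1, 0.2]
grip_width: 0.0436
grip_force: 0.0
```

Run:
```python
from h import *
c,c2,o=wrist();print(o['position'],o['ft_force'],R.from_quat(o['tool_rot']).as_matrix()[:,0])
m=robot.outline_of(c,'slice')[0]['region']
h=max(cv2.findContours(m.astype('uint8'),0,1)[0],key=len).reshape(-1,2)
P=ray(c2,h,0.076);(u,v),r=cv2.minEnclosingCircle(P[:,:2].astype('f'));print('slice',u,v,r)
print('slice in tool',R.from_quat(o['tool_rot']).inv().apply(np.r_[u,v,.06]-o['position']))
S=robot.camera('side');i=S['pixels'];save(dict(pixels=np.ascontiguousarray(cv2.resize(i[210:384,240:440],None,fx=3,fy=3))),'s1')
for d in robot.place_of(S,'slice')[:1]:print(d)
```

```text
[ 0.47077476 -0.316164    0.06653181] [-0.21341634  0.09882456  0.22374276] [2.60086327e-01 9.65585368e-01 1.44354949e-05]
slice 0.4856942594051361 -0.2681437134742737 0.03973838686943054
slice in tool [0.05024795 0.00191625 0.00653265]
{'at': [0.741, 0.027, 0.0053], 'score': 0.57}
```

View pics/s1.png

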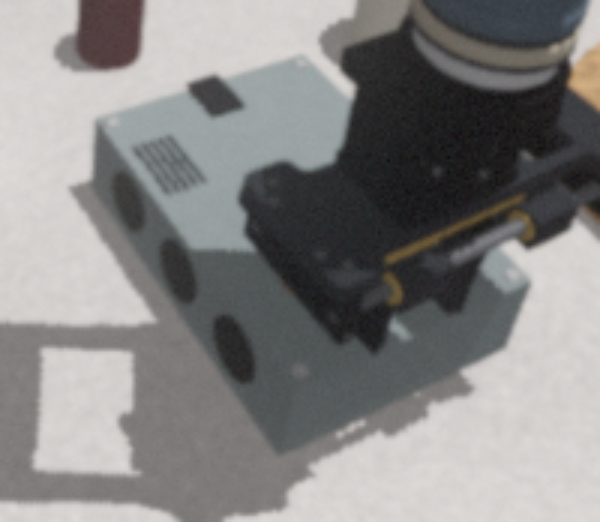

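The side crop shows the fingertips at about (370,340) and (460,300), just above the charger's near edge and behind the slice. Pushing along tool x now.

Request:
servo_tool(rows=[0,0.003,0.002,0,0,0,0.003,0,0,0,0,0.005,0,0,0,0,0.006,0,0,0,0,0.006,0,0,0])

```text
time: 5.02
position: [0.4784, -0.2943, 0.0667]
tool_rot: [0.794, 0.608, 0.0, 0.0]
ft_force: [-0.5, -0.7, 0.5]
grip_width: 0.044
grip_force: 0.3
```

Request:
servo_tool(rows=[0,0.007,0,0,0,0,0.007,0,0,0,0,0.007,0,0,0,0,0.007,0,0,0,0,0.007,0,0,0])

```text
time: 5.43
position: [0.4876, -0.2602, 0.0665]
tool_rot: [0.794, 0.608, -0.0, -0.0]
ft_force: [-0.2, 0.3, 0.4]
grip_width: 0.044
grip_force: 0.3
```

Request:
servo_tool(rows=[0,0.007,0,0,0,0,0.006,0,0,0,0,0.004,0,0,0,0,0.002,0,0,0,0,0,0,0,0])

```text
time: 5.85
position: [0.4924, -0.2421, 0.0665]
tool_rot: [0.794, 0.608, -0.0, -0.0]
ft_force: [-0.1, -0.7, 0.5]
grip_width: 0.0438
grip_force: 0.0
```

```bash
cat >> h.py <<'E'
def slice_at():
    c,c2,o=wrist()
    m=robot.outline_of(c,'slice')[0]['region']
    h=max(cv2.findContours(m.astype('uint8'),0,1)[0],key=len).reshape(-1,2)
    P=ray(c2,h,0.076);(u,v),r=cv2.minEnclosingCircle(P[:,:2].astype('f'))
    return np.array([u,v,r]),R.from_quat(o['tool_rot']).inv().apply(np.r_[u,v,.06]-o['position']),o,c,c2
E
python3 - <<'E'
from h import *
s,t,o,c,c2=slice_at();print(s,t,o['position'],o['ft_force']);save(c,'w2')
for q in('charger','well','reset_key'):
    for d in robot.place_of(c,q)[:1]:print(q,d)
E
```

```text
[ 0.50416696 -0.20039372  0.03974797] [0.04336468 0.0005203  0.00650793] [ 0.49236626 -0.24212664  0.06649821] [-0.10494426 -0.65037568  0.53902561]
well {'at': [0.4967, -0.2699, 0.0625], 'score': 0.55}Traceback (most recent call last):
  File "<stdin>", line 4, in <module>
ValueError: it knows: candle_far, candle_mid, candle_twin, charger, glue_gun, mug, shears, slice, tape, twin, well
```

View pics/w2.png

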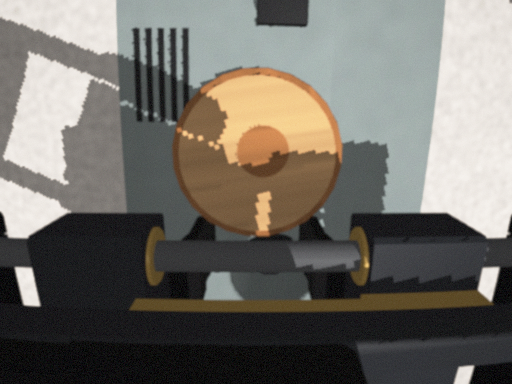

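The slice at (257,152) stays centred between the fingers. The edge of the well shows at (270,240), and the gap to the block at (282,25) is about 20 mm. I'll push about 11 mm more, back off and rise to look.

Request:
servo_tool(rows=[0,0.003,0,0,0,0,0.004,0,0,0,0,0.003,0,0,0,0,0.001,0,0,0,0,0,0,0,0])

```text
time: 6.47
position: [0.4953, -0.2316, 0.0666]
tool_rot: [0.794, 0.608, -0.0, -0.0]
ft_force: [-0.1, -0.2, 0.4]
grip_width: 0.0435
grip_force: 0.0
```

Request:
servo_tool(rows=[0,-0.01,0,0,0,0,-0.025,0,0,0,0,-0.03,0,-0.02,0,1,-0.025,0,-0.04,0,1,0,0,-0.04,0])

```text
time: 6.88
position: [0.4708, -0.3207, 0.1615]
tool_rot: [0.795, 0.606, -0.001, -0.0]
ft_force: [0.7, -1.1, 0.2]
grip_width: 0.0367
grip_force: 0.0
```

Request:
servo_tool(rows=[1,0,0,-0.04,0,1,0,0,-0.02,0,1,0,0,0,0,1,0,0,0,0,1,0,0,0,0])

```text
time: 7.3
position: [0.4716, -0.3159, 0.2209]
tool_rot: [0.794, 0.608, -0.0, -0.001]
ft_force: [-0.5, -0.9, -1.0]
grip_width: 0.0055
grip_force: 0.0
```

Run:
```python
from h import *
s,t,o,c,c2=slice_at();print(s,t,o['position'],o['grip_width']);save(c,'w3')
for q in('charger','well'):
    for d in robot.place_of(c,q)[:1]:print(q,d)
```

```text
[ 0.50659579 -0.19108403  0.04023206] [0.12946699 0.00150476 0.16101942] [ 0.47155702 -0.3158817   0.22090073] 0.00547039931165278
charger {'at': [0.5083, -0.2232, -0.0022], 'score': 0.74}
well {'at': [0.4941, -0.2681, 0.0608], 'score': 0.95}
```

View pics/w3.png

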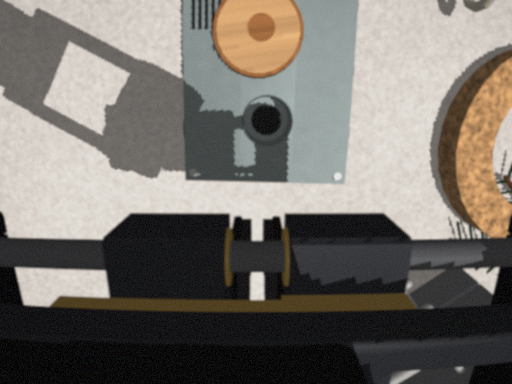

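The well is fully open at about (267,120). The slice lies flat at (258,28), still on the charger.

Run:
```python
from h import *
c,c2,o=wrist()
P=ray(c2,[[267,120.5],[242,120],[292,120],[267,96],[267,146]],0.06);print(P.round(4).tolist())
K=ray(c2,[[266,119]],0.034);print('key',K)
Rm=R.from_quat(o['tool_rot'])
for q in (P[0],K[0],[.4941,-.2681,.06]):print(Rm.inv().apply(np.r_[q[:2],.06]-o['position']).round(4))
m=c['pixels'][80:165,225:310][:,:,::-1]
save(dict(pixels=np.ascontiguousarray(cv2.resize(c['pixels'][80:165,225:310],None,fx=6,fy=6,interpolation=cv2.INTER_CUBIC))),'w4')
```

```text
[[0.4947, -0.2681, 0.06], [0.4718, -0.2614, 0.06], [0.5179, -0.2738, 0.06], [0.5006, -0.246, 0.06], [0.4885, -0.2917, 0.06]]
key [[ 0.4944798  -0.26769316  0.034     ]]
[0.0515 0.0103 0.1602]
[0.0518 0.01   0.1602]
[0.0513 0.0097 0.1602]
```

View pics/w4.png

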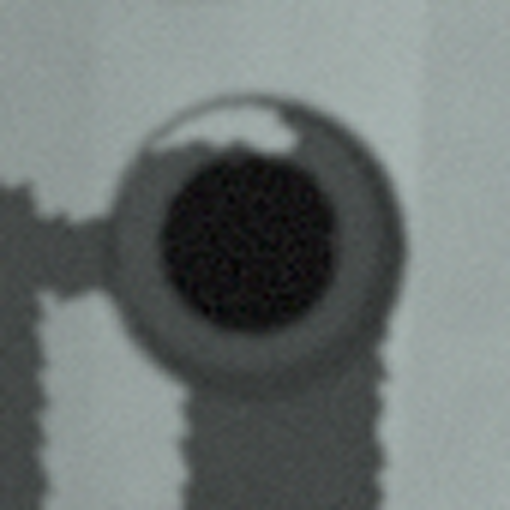

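The crop shows the round rim centred at (256,247) and the key at (248,243). They agree to within 2 mm, so the shift is x +0.0515, y +0.010.

Request:
servo_tool(rows=[1,0.026,0.005,0,0,1,0.0255,0.005,0,0,1,0,0,0.04,0,1,0,0,0.04,0,1,0,0,0.04,0])

```text
time: 7.97
position: [0.4963, -0.2687, 0.1009]
tool_rot: [0.794, 0.608, 0.0, 0.001]
ft_force: [0.3, -0.3, -0.1]
grip_width: 0.0006
grip_force: 0.0
```

Request:
servo_tool(rows=[1,0,0,0.02,0,1,0,0,0.01,0,1,0,0,0,0,1,0,0,0,0])

```text
time: 8.3
position: [0.4959, -0.2693, 0.0718]
tool_rot: [0.794, 0.608, -0.0, -0.0]
ft_force: [0.1, 0.1, 1.7]
grip_width: 0.0011
grip_force: 0.0
```

Run:
```python
from h import *
o=robot.get_obs();print(o['position'],o['grip_width'],R.from_quat(o['tool_rot']).inv().apply(np.array([.4945,-.268,.034])-o['position']).round(4))
```

```text
[ 0.49589505 -0.26930201  0.07181934] 0.0010714627902386781 [ 0.0009 -0.0017  0.0378]
```

Request:
servo_tool(rows=[1,0.001,-0.0015,0,0,1,0,0,0.012,0,1,0,0,0.012,0,1,0,0,0.01,0,1,0,0,0,0])

```text
time: 8.72
position: [0.4936, -0.2671, 0.0368]
tool_rot: [0.794, 0.608, -0.0, -0.001]
ft_force: [0.5, -0.1, -0.1]
grip_width: 0.0006
grip_force: 0.0
```

Request:
servo_tool(rows=[1,0,0,0.003,0,1,0,0,0.002,0,1,0,0,0.001,0,1,0,0,0,0])

```text
time: 9.05
position: [0.4946, -0.2678, 0.0321]
tool_rot: [0.794, 0.608, 0.0, 0.0]
ft_force: [-0.1, -0.7, 2.8]
grip_width: 0.0002
grip_force: 1.1
```

Request:
servo_tool(rows=[1,0,0,0.0015,0,1,0,0,0.0015,0,1,0,0,0.001,0,1,0,0,0,0,1,0,0,0,0])

```text
time: 9.47
position: [0.4946, -0.2678, 0.0292]
tool_rot: [0.794, 0.608, 0.0, 0.0]
ft_force: [-1.8, 1.3, 11.3]
grip_width: 0.0004
grip_force: 5.3
```

11 N at z = 0.029 means the key is on its stop. I'll hold briefly and retract.

Request:
servo_tool(rows=[1,0,0,0.0005,0,1,0,0,0,0,1,0,0,0,0,1,0,0,0,0,1,0,0,0,0])

```text
time: 9.88
position: [0.4946, -0.2679, 0.0291]
tool_rot: [0.794, 0.608, 0.0, 0.001]
ft_force: [-2.2, 1.8, 13.7]
grip_width: 0.0005
grip_force: 6.7
```

Request:
servo_tool(rows=[1,0,0,-0.004,0,1,0,0,-0.008,0,1,0,0,-0.015,0,1,0,0,-0.02,0,1,0,0,-0.04,0])

```text
time: 10.3
position: [0.4921, -0.2659, 0.1119]
tool_rot: [0.794, 0.608, -0.001, -0.004]
ft_force: [0.4, -0.4, -0.6]
grip_width: 0.0
grip_force: 0.0
```

Request:
servo_tool(rows=[1,0,0,-0.04,0,1,-0.025,0,-0.03,0,1,-0.025,0,-0.03,0,1,0,0,0,0,1,0,0,0,0])

```text
time: 10.72
position: [0.482, -0.3179, 0.2165]
tool_rot: [0.795, 0.607, 0.0, 0.003]
ft_force: [-1.1, 1.1, -0.2]
grip_width: 0.0004
grip_force: 0.0
```

Run:
```python
from h import *
s,t,o,c,c2=slice_at();print(s,o['position'],o['time'],o['ft_force']);save(c,'w5')
```

```text
[ 0.50689858 -0.19155148  0.04057948] [ 0.4820444  -0.31787426  0.21652561] 10.7167 [-1.11058662  1.07274359 -0.24936182]
```

View pics/w5.png

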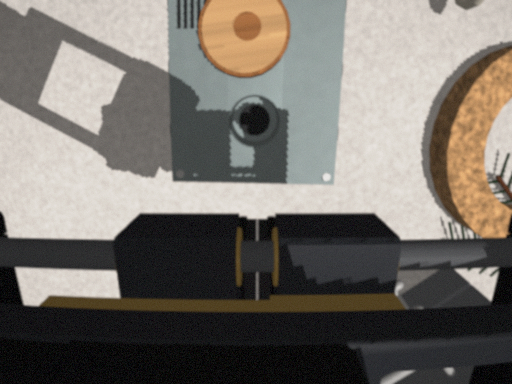

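The slice is unmoved at (245,28), the well at (254,120) is fully open and its key is back up, and the arm is clear of everything. Handing in.

```bash
python3 -c "
from rig import robot;print(robot.hand_in())"
```

```text
the job is handed in; nothing more can be done
None
```

I pushed the slice flat clear of the well, pressed the reset key to its stop (about 14 N, held about half a second) and let it go, touched nothing else, and handed the job in at about 11 s; no verdict came back.

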